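# One turn of the feed wheel

## Task

Feed the sample stage forward by one pitch: with the fingertips, push the hand wheel round by its upright handle, clockwise as seen from above, through exactly one full turn, so that the handle stops where it stands now. Push it gently and do not grip it. Leave the vial, the tin and the spanner that stand or lie loose beside the stage where they are.

Things in the scene. Friction and masses are not known exactly. Their poses are not given: they have to be found in the camera images.
- hub (a point): Centre of the level hand wheel (dark steel, 138 mm across), on its axis, on top of the hub nut, 117 mm above the bench; the x axis points to the handle. Rim: round bar 14 mm thick, 62 mm from the axis, top 115 mm above the bench; three spokes lie no higher. The wheel sits on a grey gearbox (95 x 85, 71 mm high) at one end of a feed stage fixed to the bench, at a new place and angle each time.
- handle: Upright black handle on the wheel's rim: round grip 19 to 21 mm in diameter, 52 mm tall, rounded top. Origin at its foot on its axis, 113 mm above the bench, 62 mm from the wheel's axis; its top is at 165 mm. Rigid with the wheel (does not spin by itself), it travels on a circle of 62 mm radius about the hub. It may start in any direction.
- wheel (a joint): Angle of the hand wheel in rad, growing clockwise as seen from above; one turn is 6.283. It starts anywhere from 0 to 4; its stops at -3 and 17 are not met in this job. The wheel is slightly stiff: it takes about 2.5 to 4 N at the handle to move it, and it stays where it is left, without coasting.
- carriage_top (a point): Middle of the top of the stage's carriage, an aluminium plate 68 x 74 mm, 46 mm above the bench, bearing a fixed white tin (56 mm across, 33 mm high). A clockwise turn of the wheel moves it 12 mm along its +x, away from the wheel; the rail ends 205 mm from the wheel's axis. A thin fixed stylus arm over it reaches 117 mm above the bench, no nearer than 136 mm to the wheel's axis.
- vial_3: Loose glass sample vial with black cap standing upright beside the wheel, 25 mm in diameter, 52 mm tall, to be left alone. Origin at the centre of its underside, z up.
- tin_1: Loose white sample tin standing beside the rail, 68 mm in diameter, 41 mm tall, to be left alone. Origin at the centre of its underside.
- spanner: Loose open-ended spanner lying on the bench on the other side of the stage, 144 mm long (its y axis), 27 mm wide, 6 mm thick, to be left alone. Origin at the middle of its underside.

How it is judged:
By the outcome, as a careful person would: the job done as asked, in the order asked, and still so for the second after the job is handed in, with the robot touching nothing.
It also fails if it takes over 64 s, if anything falls off the work surface, if the arm or the gripper's body presses on something with over 40 N, if the wrist force passes 120 N, or if a joint passes its speed limit or range.

## Robot

A 6-joint arm with a two-finger parallel gripper is mounted at the origin on a cart in front of the work surface, level with it; the furniture and walls round the work are solid. World frame = base frame: x ahead of the robot, y to its left, z up, the work surface at z = 0. Lengths are in m, angles in degrees, forces in N, time in s.
With the tool pointing down it reaches from about 0.4 to 0.825 m from the base axis. Payload 7 kg.
Tool frame: the origin (TCP) lies between the finger pads; the fingertips stand ctrl.nose_length ahead of it and the grasp point (between the pads) lies 2 mm behind it (ctrl.nose_length is the distance from the TCP to the fingertips, in m); z points along the fingers, y is the line along which they close (so a half turn about z gives the same grasp; the last joint's range is limited). The gripper opens to 88 mm and grips with 3 to 60 N. Pads are 19 mm wide; open, the fingers measure 130 mm over their backs; the gripper's body (78 mm by 193 mm) begins 47 mm behind the grasp point.
Start: joints at [-60.212, 20.546, 0.682, 0, -70.136, -16.507], TCP at [0.155, -0.657, 0.244] pointing down, gripper open.
Joint ranges: [-176.03, 176.03], [-82.01, 121.73], [-58.28, 71.71], [-173.87, 95.51], [-174.79, -0.11], [-173.66, 173.66]. Speed limits (degrees/s): [136.94, 136.94, 172.46, 180, 180, 180].

## Interface

Orientations are given as [roll, pitch, yaw] about the fixed x, y, z axes, in that order (R = Rz(yaw) Ry(pitch) Rx(roll)).
In Python, from plant import ctrl gives the robot as it stands.
- The arm moves only by the tool apply_moves, never from a script. Its argument "commands" is a list of rows, each a list of 3 entries, a list of its own where there are three numbers: the shift along the world's x, y, z in cm, then the turn about the world's z in rad, then the closure, from 0 (fully open) to 1 (shut). In form: [[[x, y, z], turn, jaw], ...]. A call has 1 to 20 rows; each row is the pose to reach, as a shift and turn from the pose commanded when the call began; what a row does not reach only later rows make up. A row lasts 1/12 s, in which the tool goes at most 41.7 mm and 7.16 degrees, less where a joint would pass 70% of its speed; a pose out of reach is approached as far as the arm can. A call with a gripper value outside its range is refused whole. The fingers move at their own pace and stop on an object; the grip force is fixed at half the most. Time passes only in rows, so rows that repeat a pose let the fingers close. It gives the time, the measured TCP pose, the force, the opening and the grip force at its end, in the units of the state.
- ctrl.get_obs(): the state, without advancing time (a new reading comes with each control period).
- ctrl.snapshot(name): name is "side" or "top"; returns a dict with "img" (480x640x3 uint8, red, green, blue), "fx", "fy", "cx", "cy" (pixels), "dist_coeffs" ([k1, k2, p1, p2, k3] as OpenCV has them; the pictures are not rectified), "T" (4x4, takes a point from camera to world coordinates). Camera axes: x right, y up, looking along -z (the intrinsics and any distortion apply to the point x, -y, -z); pixel columns grow to the right and rows downward; lengths in m; the calibration is good to about 2 mm. A picture is of the moment at which its call begins. There is no depth.
- ctrl.close_job(): hands the job in; it is judged then, once.
Trained networks look in a picture, given as the dict that the camera call returned (one of the last four; its "shot" number tells which), for a name from the list of things; names that differ only in an ending like _2 or _b are one class to them, and where a whole thing is asked for, a point or a joint stands for the part that bears it (a point fixed in the world has none). Each returns a list of dicts, best first, with "score" (0 to 1); they miss things now and then, are a little off and sometimes report something else, mostly with a low value. They report only what shows in the picture. A call takes as long as a camera call.
- ctrl.search_frame(picture, target): "at" ([column, row] in pixels, amid what is visible of it).
- ctrl.spot_point(picture, target): "at" ([column, row] in pixels: a listed point, or the origin of a listed thing).
The state is a dict: "clock": time; "joint_pos": joint angles; "qvel": joint speeds; "tau": joint torques, N m; "tool_pos": TCP position; "orientation": TCP orientation; "force": force on the tool from outside, world axes, zero at the start; "moment": the same for the moment, N m; "opening": finger opening in m; "gripper_force": force on a finger pad.
Only numpy, scipy, OpenCV 4.12 (cv2) and the standard library are available. Lean on these libraries where they do the work, as an engineer would, in place of code of your own. Each camera call takes 0.05 s, during which the arm holds its last target. There are 200 camera calls.

## Working session

There is one attempt and no reset: what is moved stays moved. The work goes in short steps, Python scripts to look and compute and a tool call to move; the robot and the scene stay as the last step left them, time stands still between calls to the robot, and variables do not carry over. Pictures are saved under pics/ and viewed, at most 10 in all, crops included, and the job is handed in when it is done.

Besides the shell and the picture viewer there is one more tool, called after "Call:" as name([rows], argument=value, ...), one row to a line, values as JSON. apply_moves: Moves the arm, as the interface text tells. Its arguments: {"type":"object","properties":{"commands":{"type":"array"}},"required":["commands"]}

```bash
mkdir -p pics
cat > h.py <<'E'
import numpy as np, cv2
from plant import ctrl
def ray(p,uv):
    K=np.array([[p["fx"],0,p["cx"]],[0,p["fy"],p["cy"]],[0,0,1]])
    q=cv2.undistortPoints(np.array([[uv]],float),K,np.array(p["dist_coeffs"],float))[0,0]
    T=np.array(p["T"]); return T[:3,3],T[:3,:3]@np.array([q[0],-q[1],-1])
def onz(p,uv,z):
    o,d=ray(p,uv); return o+d*(z-o[2])/d[2]
Z=dict(hub=.117,handle=.113,carriage_top=.046,vial_3=0,tin_1=0,spanner=0)
def look(name,tag,targets=Z):
    p=ctrl.snapshot(name); cv2.imwrite(f"pics/{tag}.png",p["img"][:,:,::-1])
    for t in targets:
        for r in ctrl.spot_point(p,t)[:2]:
            print(name,t,np.round(r["at"],1),round(r["score"],2),np.round(onz(p,r["at"],Z[t]),4))
    return p
E
python3 - <<'E'
from h import *
print(ctrl.nose_length, ctrl.get_obs())
for n in("top","side"):
    p=look(n,n+"0"); print(np.round(p["T"],3))
E
```

```text
0.017 {'clock': 0.0, 'joint_pos': array([-6.02114908e+01,  2.05911696e+01,  6.34093133e-01, -2.22773703e-02,
       -7.01337110e+01, -1.65088546e+01]), 'qvel': array([ 0.0563945 ,  0.03441709,  0.02705786, -0.06048231, -0.05272786,
        0.07589172]), 'tau': array([-1.07249463e-03, -5.82711911e+01,  2.93049181e+01,  6.99705362e+00,
        6.82194936e-03, -1.50198166e-04]), 'tool_pos': array([ 0.15496032, -0.65650699,  0.24262128]), 'orientation': array([ 1.79907004e+02, -5.72248632e-03, -1.66727928e+02]), 'force': array([-0.54391122,  0.27211249,  0.7192117 ]), 'moment': array([ 0.00855286,  0.02629993, -0.03689956]), 'gripper_force': 0.0, 'opening': 0.08776094416268153}
top hub [328.5 252.3] 0.69 [0.5254 0.0228 0.117 ]
top hub [339.4 203.7] 0.18 [0.613  0.0041 0.117 ]
top handle [363.3 262. ] 0.46 [ 0.5092 -0.0393  0.113 ]
top carriage_top [339.5 205.4] 0.9 [0.6226 0.0013 0.046 ]
top vial_3 [253.1 251.7] 0.71 [0.5339 0.1736 0.    ]
top tin_1 [276.6 171.7] 0.68 [0.6999 0.1299 0.    ]
top tin_1 [325.  250.9] 0.65 [0.5372 0.0283 0.    ]
top spanner [405.4 251.8] 0.82 [ 0.5372 -0.1345  0.    ]
[[ 0.011  0.993 -0.12   0.461]
 [-1.     0.011  0.001  0.034]
 [ 0.003  0.12   0.993  0.951]
 [ 0.     0.     0.     1.   ]]
side hub [317.9 239.6] 0.72 [0.5268 0.0283 0.117 ]
side handle [338.5 225.6] 0.73 [ 0.5178 -0.0463  0.113 ]
side carriage_top [285.5 248.5] 0.92 [ 0.6291 -0.015   0.046 ]
side vial_3 [281.7 329.3] 0.63 [0.5307 0.1711 0.    ]
side tin_1 [224.  292.1] 0.64 [0.6965 0.1239 0.    ]
side spanner [348.1 249.6] 0.49 [ 0.5359 -0.1376  0.    ]
side spanner [221.9 290. ] 0.35 [0.7049 0.1198 0.    ]
[[-0.889  0.217 -0.404  0.137]
 [-0.458 -0.456  0.763  0.766]
 [-0.019  0.863  0.505  0.606]
 [ 0.     0.     0.     1.   ]]
```

Run:
```python
import cv2
for n,(c,r) in dict(top=(330,225),side=(300,260)).items():
    i=cv2.imread(f"pics/{n}0.png")[r-105:r+105,c-140:c+140]
    cv2.imwrite(f"pics/{n}0c.png",cv2.resize(i,None,fx=2.8,fy=2.8,interpolation=cv2.INTER_CUBIC))
```

```text
(no output)
```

View pics/top0c.png

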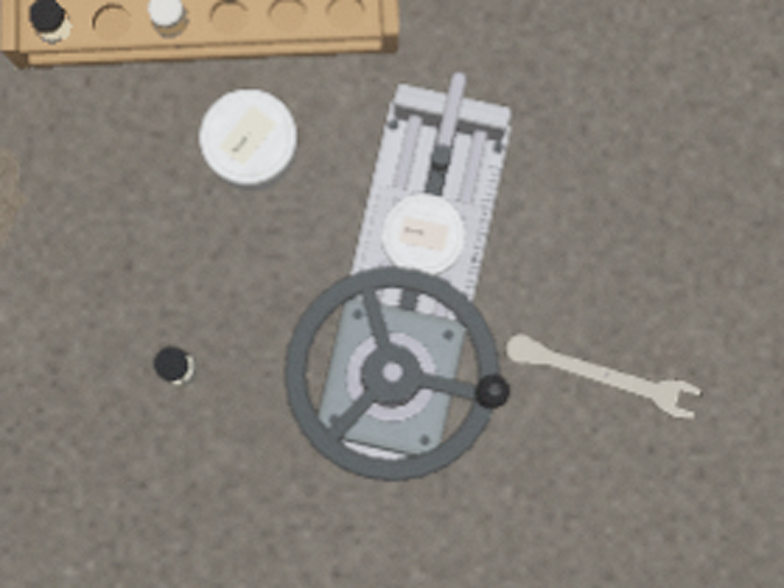

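View pics/side0c.png

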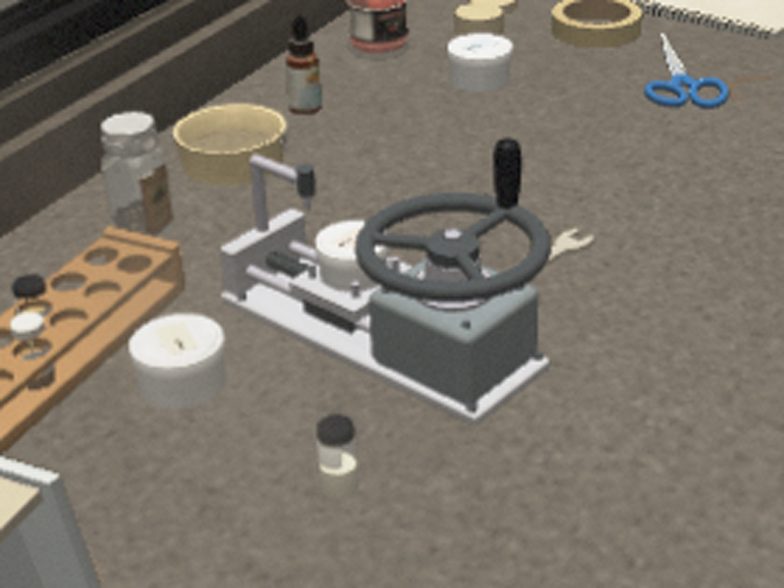

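The top view shows the hub at about (330, 253) and the handle top at about (366, 260), with the spanner to the right and the vial to the left. In the side view the handle stands clear of other things. I'll refine the positions and plan the path next.

```bash
cat >> h.py <<'E'
def tri(pu):
    A=np.zeros((3,3));b=np.zeros(3)
    for p,uv in pu:
        o,d=ray(p,uv); d=d/np.linalg.norm(d); M=np.eye(3)-np.outer(d,d); A+=M;b+=M@o
    return np.linalg.solve(A,b)
E
python3 - <<'E'
from h import *
t=ctrl.snapshot("top"); s=ctrl.snapshot("side")
import pickle; pickle.dump((t,s),open("ref.pkl","wb"))
c=lambda x,y,C,R:(C-140+x/2.8,R-105+y/2.8)
hub=[(t,c(392,372,330,225)),(s,c(453,237,300,260))]
for p,u in hub: print(onz(p,u,.117))
print("hub",tri(hub))
print("rim ctr top",onz(t,c(392.5,373,330,225),.108),"side",onz(s,c(453.5,244,300,260),.108))
print("top of handle", onz(t,c(492,391,330,225),.160), onz(s,c(507,145,300,260),.162), "foot side",onz(s,c(509,203,300,260),.113))
E
```

```text
[0.52448745 0.02011224 0.117     ]
[0.51988463 0.02519343 0.117     ]
hub [0.52388165 0.01962335 0.11310413]
rim ctr top [0.52453587 0.01963406 0.108     ] side [0.52225407 0.02002796 0.108     ]
top of handle [ 0.5104601  -0.03917956  0.16      ] [ 0.50821639 -0.03761062  0.162     ] foot side [ 0.50833655 -0.0418906   0.113     ]
```

Call:
apply_moves([
  [[3,3,0],0,1],
  [[6,6,0],0,1],
  [[9,9,0],0,1],
  [[12,12,0],0,1],
  [[15,14,0],0,1],
])

```text
clock: 1.22
tool_pos: [0.3056, -0.5149, 0.244]
orientation: [-180.0, 0.0, -166.7]
force: [0.4, -0.9, -0.2]
opening: 0.0599
gripper_force: 0.0
```

Call:
apply_moves([
  [[1.2,2.3,0],0.1,1],
  [[2.4,4.6,0],0.2,1],
  [[3.6,6.9,0],0.3,1],
  [[4.8,9.2,0],0.4,1],
  [[6,11.5,0],0.5,1],
  [[7.2,13.8,0],0.6,1],
  [[8.4,16.1,0],0.7,1],
  [[9.6,18.4,0],0.8,1],
  [[10.8,20.7,0],0.9,1],
  [[12,23,0],1.0,1],
  [[13.2,25.3,0],1.1,1],
  [[14.4,27.6,0],1.2,1],
  [[15.6,29.9,0],1.3,1],
  [[16.8,32.2,0],1.4,1],
  [[18,34.5,0],1.5,1],
  [[19.2,36.8,0],1.6,1],
  [[20.4,39.1,0],1.7,1],
  [[21.6,41.4,0],1.8,1],
  [[22.8,43.7,0],1.9,1],
  [[24.1,45.4,0],2.0,1],
])

```text
clock: 2.88
tool_pos: [0.5465, -0.0612, 0.2439]
orientation: [-180.0, -0.0, -51.8]
force: [-0.0, -0.1, 0.5]
opening: 0.0005
gripper_force: 0.0
```

Call:
apply_moves([
  [[0,0,0],0.1,1],
  [[0,0,0],0.2,1],
  [[0,0,0],0.3,1],
  [[0,0,0],0.4,1],
  [[0,0,0],0.5,1],
  [[0,0,0],0.6,1],
  [[0,0,0],0.7,1],
  [[0,0,0],0.8,1],
  [[0,0,0],0.9,1],
  [[0,0,0],1.0,1],
  [[0,0,0],1.1,1],
  [[0,0,0],1.2,1],
  [[0,0,0],1.3,1],
  [[0,0,0],1.4,1],
  [[0,0,0],1.5,1],
  [[0,0,0],1.6,1],
  [[0,0,0],1.7,1],
  [[0,0,0],1.8,1],
  [[0,0,0],1.9,1],
  [[0,0,0],1.96,1],
])

```text
clock: 4.55
tool_pos: [0.546, -0.0629, 0.2437]
orientation: [180.0, -0.0, 60.5]
force: [1.2, -0.0, 0.3]
opening: 0.0002
gripper_force: 0.0
```

Run:
```python
from h import *
o=ctrl.get_obs(); print(o["clock"],o["tool_pos"],o["orientation"],o["joint_pos"])
p=ctrl.snapshot("side"); s=p["img"][:,:,::-1]
t=ctrl.snapshot("top")["img"][:,:,::-1]
f=lambda i,c,r:cv2.resize(i[r-75:r+75,c-65:c+65],None,fx=3,fy=3,interpolation=cv2.INTER_CUBIC)
cv2.imwrite("pics/a.png",np.hstack([f(t,345,240),f(s,330,200)]))
```

```text
4.55 [ 0.54603695 -0.06294264  0.24371163] [ 1.79987963e+02 -1.12746988e-02  6.04846070e+01] [ 1.38474429e+01  8.74985334e+00 -1.52613787e+01  7.45401733e-05
 -6.59722752e+01  1.36637133e+02]
```

View pics/a.png

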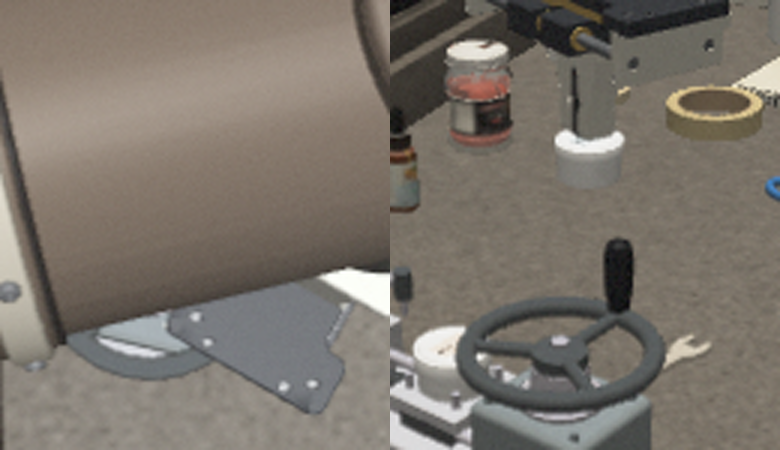

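The side view shows the shut fingers above the bench behind the handle, which stands at about (618, 275). The white cup under them is the background tin. I'll turn the tool a bit more, then go down.

Call:
apply_moves([
  [[0.3,1,0],0.1,1],
  [[0.6,2.1,-1],0.2,1],
  [[0.6,2.1,-3],0.3,1],
  [[0.6,2.1,-5],0.4,1],
  [[0.6,2.1,-7],0.48,1],
  [[0.6,2.1,-9],0.48,1],
  [[0.6,2.1,-9.9],0.48,1],
  [[0.6,2.1,-9.9],0.48,1],
])

```text
clock: 5.32
tool_pos: [0.5508, -0.0422, 0.1425]
orientation: [-179.8, 0.1, 87.5]
force: [0.3, 0.3, 0.1]
opening: 0.0007
gripper_force: 0.0
```

```bash
cat > plan.py <<'E'
from h import *
H=np.array([.5235,.0205]); TH=-103.5
def pose(f,D=31,k=326/360,psi0=88):
    psi=psi0-k*f; a=np.radians(TH-f); n=np.radians(psi+90)
    return H+62e-3*np.array([np.cos(a),np.sin(a)])-D*1e-3*np.array([np.cos(n),np.sin(n)]),psi
def rows(fs,**k):
    o=ctrl.get_obs(); p0=o["tool_pos"][:2]; y0=o["orientation"][2]; print(o["clock"],o["tool_pos"],y0,o["force"],o["joint_pos"])
    print([[[*np.round((p-p0)*100,1).tolist(),0],round(float(np.radians((y-y0+540)%360-180)),2),1] for p,y in (pose(f,**k) for f in fs)])
E
python3 - <<'E'
from plan import *
p=ctrl.snapshot("side")["img"][:,:,::-1]
cv2.imwrite("pics/b.png",cv2.resize(p[120:290,240:420],None,fx=3,fy=3,interpolation=cv2.INTER_CUBIC))
rows([-6,-4,-2]+list(range(0,85,5)))
E
```

```text
5.3667 [ 0.55170732 -0.04210041  0.14410257] 87.57498769061445 [0.63569279 0.42299856 1.29965291] [ 1.59248310e+01  1.42186115e+01 -2.24505936e+01  1.18449024e-02
 -5.34354176e+01  1.61643056e+02]
[[[-0.5, 0.3, 0], 0.1, 1], [[-0.7, 0.2, 0], 0.07, 1], [[-1.0, 0.2, 0], 0.04, 1], [[-1.2, 0.1, 0], 0.01, 1], [[-1.7, 0.0, 0], -0.07, 1], [[-2.3, -0.0, 0], -0.15, 1], [[-2.8, -0.0, 0], -0.23, 1], [[-3.3, 0.0, 0], -0.31, 1], [[-3.9, 0.1, 0], -0.39, 1], [[-4.4, 0.3, 0], -0.47, 1], [[-4.9, 0.4, 0], -0.55, 1], [[-5.4, 0.7, 0], -0.62, 1], [[-5.8, 0.9, 0], -0.7, 1], [[-6.3, 1.2, 0], -0.78, 1], [[-6.7, 1.6, 0], -0.86, 1], [[-7.0, 1.9, 0], -0.94, 1], [[-7.4, 2.3, 0], -1.02, 1], [[-7.7, 2.7, 0], -1.1, 1], [[-8.0, 3.2, 0], -1.18, 1], [[-8.2, 3.7, 0], -1.26, 1]]
```

View pics/b.png

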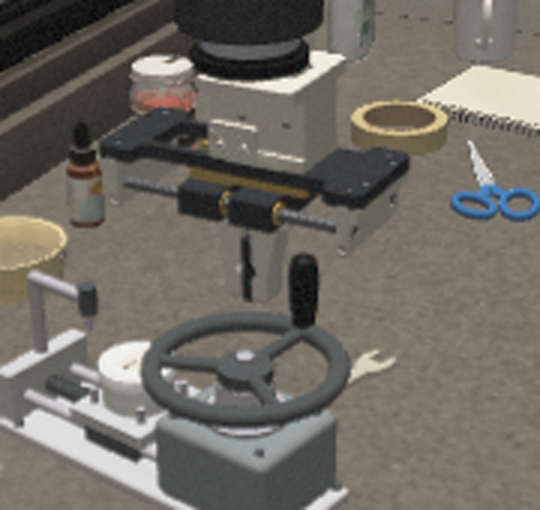

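The fingertips are just behind the handle (about (250, 290) and (303, 290)), and the body is above it. I'll start pushing.

Call:
apply_moves([
  [[-0.4,0.1,0],0,1],
  [[-0.8,0.1,0],0,1],
  [[-1.0,0.1,0],0,1],
  [[-1.2,0.1,0],0,1],
  [[-1.7,0,0],-0.07,1],
  [[-2.3,0,0],-0.15,1],
  [[-2.8,0,0],-0.23,1],
  [[-3.3,0,0],-0.31,1],
  [[-3.9,0.1,0],-0.39,1],
  [[-4.4,0.3,0],-0.47,1],
  [[-4.9,0.4,0],-0.55,1],
])

```text
clock: 6.28
tool_pos: [0.5041, -0.0377, 0.1457]
orientation: [179.8, -0.1, 55.9]
force: [4.3, -0.8, 0.6]
opening: 0.0001
gripper_force: 1.5
```

Run:
```python
from plan import *
p=ctrl.snapshot("side")["img"][:,:,::-1]
cv2.imwrite("pics/c.png",cv2.resize(p[120:290,240:420],None,fx=3,fy=3,interpolation=cv2.INTER_CUBIC))
rows(range(40,140,5))
```

```text
6.3333 [ 0.50309997 -0.03763463  0.14562137] 55.60845202657674 [ 1.37537619 -0.27170482  0.99921488] [ 1.80749880e+01  9.58490661e+00 -2.84084039e+01  1.41177943e-02
 -5.18416403e+01  1.27524639e+02]
[[[-0.5, 0.2, 0], -0.07, 1], [[-1.0, 0.5, 0], -0.15, 1], [[-1.4, 0.8, 0], -0.22, 1], [[-1.8, 1.1, 0], -0.3, 1], [[-2.2, 1.5, 0], -0.38, 1], [[-2.5, 1.9, 0], -0.46, 1], [[-2.8, 2.3, 0], -0.54, 1], [[-3.1, 2.7, 0], -0.62, 1], [[-3.3, 3.2, 0], -0.7, 1], [[-3.5, 3.7, 0], -0.78, 1], [[-3.6, 4.2, 0], -0.86, 1], [[-3.7, 4.7, 0], -0.94, 1], [[-3.8, 5.2, 0], -1.02, 1], [[-3.8, 5.7, 0], -1.09, 1], [[-3.8, 6.2, 0], -1.17, 1], [[-3.7, 6.7, 0], -1.25, 1], [[-3.6, 7.2, 0], -1.33, 1], [[-3.4, 7.7, 0], -1.41, 1], [[-3.2, 8.1, 0], -1.49, 1], [[-2.9, 8.5, 0], -1.57, 1]]
```

View pics/c.png

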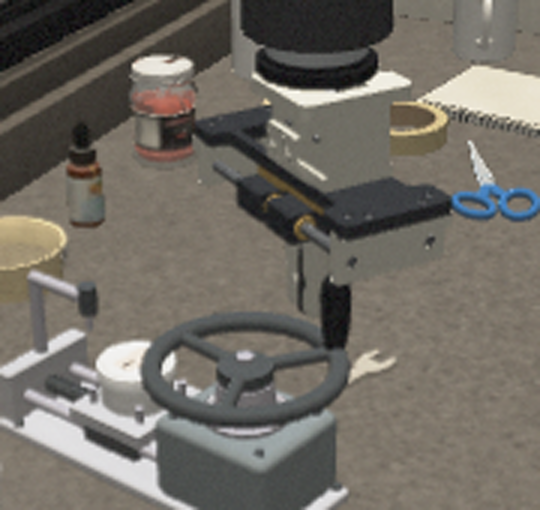

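The handle has moved about 30° to (337, 310) with the finger against it at about 4 N. I'll continue.

Call:
apply_moves([
  [[-0.5,0.2,0],-0.07,1],
  [[-1.0,0.5,0],-0.15,1],
  [[-1.4,0.8,0],-0.22,1],
  [[-1.8,1.1,0],-0.3,1],
  [[-2.2,1.5,0],-0.38,1],
  [[-2.5,1.9,0],-0.46,1],
  [[-2.8,2.3,0],-0.54,1],
  [[-3.1,2.7,0],-0.62,1],
  [[-3.3,3.2,0],-0.7,1],
  [[-3.5,3.7,0],-0.78,1],
  [[-3.6,4.2,0],-0.86,1],
  [[-3.7,4.7,0],-0.94,1],
  [[-3.8,5.2,0],-1.02,1],
  [[-3.8,5.7,0],-1.09,1],
  [[-3.8,6.2,0],-1.17,1],
  [[-3.7,6.7,0],-1.25,1],
  [[-3.6,7.2,0],-1.33,1],
  [[-3.4,7.7,0],-1.41,1],
  [[-3.2,8.1,0],-1.49,1],
  [[-2.9,8.5,0],-1.57,1],
])

```text
clock: 8.0
tool_pos: [0.473, 0.0467, 0.1447]
orientation: [179.9, 0.1, -33.9]
force: [-3.5, 0.0, 1.3]
opening: 0.0003
gripper_force: 1.5
```

Run:
```python
from plan import *
p=ctrl.snapshot("side")["img"][:,:,::-1]
cv2.imwrite("pics/d.png",cv2.resize(p[120:290,240:420],None,fx=3,fy=3,interpolation=cv2.INTER_CUBIC))
rows(range(140,240,5))
```

```text
8.05 [0.47389705 0.04733772 0.14474021] -34.23089136755171 [-1.06533958  0.13589559  0.82671887] [ 2.94481974e+01  7.11578595e+00 -3.16005809e+01 -7.44903630e-03
 -5.13295745e+01  2.63255767e+01]
[[[0.3, 0.4, 0], -0.08, 1], [[0.6, 0.8, 0], -0.16, 1], [[0.9, 1.2, 0], -0.24, 1], [[1.3, 1.5, 0], -0.32, 1], [[1.7, 1.8, 0], -0.4, 1], [[2.1, 2.0, 0], -0.47, 1], [[2.5, 2.2, 0], -0.55, 1], [[3.0, 2.4, 0], -0.63, 1], [[3.4, 2.5, 0], -0.71, 1], [[3.9, 2.6, 0], -0.79, 1], [[4.3, 2.7, 0], -0.87, 1], [[4.8, 2.7, 0], -0.95, 1], [[5.3, 2.7, 0], -1.03, 1], [[5.7, 2.6, 0], -1.11, 1], [[6.2, 2.5, 0], -1.19, 1], [[6.6, 2.3, 0], -1.26, 1], [[7.1, 2.1, 0], -1.34, 1], [[7.5, 1.9, 0], -1.42, 1], [[7.8, 1.6, 0], -1.5, 1], [[8.2, 1.4, 0], -1.58, 1]]
```

View pics/d.png

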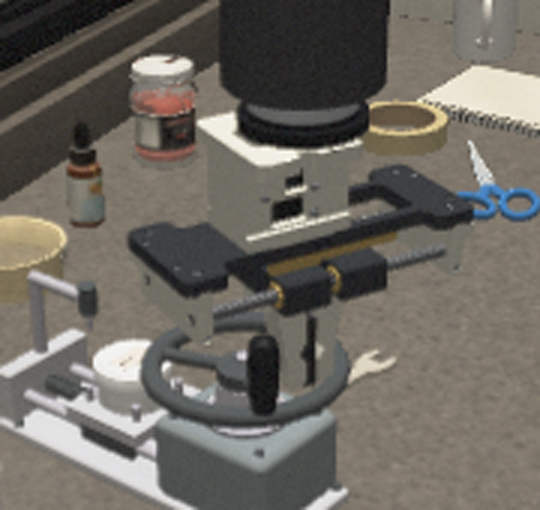

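The handle is near (263, 375), about 130° round, with the finger behind it. I'll go on.

Call:
apply_moves([
  [[0.3,0.4,0],-0.08,1],
  [[0.6,0.8,0],-0.16,1],
  [[0.9,1.2,0],-0.24,1],
  [[1.3,1.5,0],-0.32,1],
  [[1.7,1.8,0],-0.4,1],
  [[2.1,2.0,0],-0.47,1],
  [[2.5,2.2,0],-0.55,1],
  [[3.0,2.4,0],-0.63,1],
  [[3.4,2.5,0],-0.71,1],
  [[3.9,2.6,0],-0.79,1],
  [[4.3,2.7,0],-0.87,1],
  [[4.8,2.7,0],-0.95,1],
  [[5.3,2.7,0],-1.03,1],
  [[5.7,2.6,0],-1.11,1],
  [[6.2,2.5,0],-1.19,1],
  [[6.6,2.3,0],-1.26,1],
  [[7.1,2.1,0],-1.34,1],
  [[7.5,1.9,0],-1.42,1],
  [[7.8,1.6,0],-1.5,1],
  [[8.2,1.4,0],-1.58,1],
])

```text
clock: 9.72
tool_pos: [0.5557, 0.0612, 0.1447]
orientation: [180.0, 0.0, -124.3]
force: [-4.1, 1.2, 1.9]
opening: 0.0006
gripper_force: 2.0
```

Run:
```python
from plan import *
p=ctrl.snapshot("side")["img"][:,:,::-1]
cv2.imwrite("pics/e.png",cv2.resize(p[120:290,240:420],None,fx=3,fy=3,interpolation=cv2.INTER_CUBIC))
rows(range(240,340,5))
```

```text
9.7667 [0.55633156 0.06078406 0.14466261] -124.67480255680358 [ 0.73837114 -0.16055693  0.99276966] [ 2.62687945e+01  1.46979704e+01 -2.16800032e+01 -1.65388935e-02
 -5.36350357e+01 -6.09337900e+01]
[[[0.3, -0.3, 0], -0.08, 1], [[0.6, -0.6, 0], -0.16, 1], [[0.8, -1.0, 0], -0.24, 1], [[1.0, -1.4, 0], -0.32, 1], [[1.2, -1.8, 0], -0.4, 1], [[1.4, -2.2, 0], -0.48, 1], [[1.5, -2.6, 0], -0.56, 1], [[1.6, -3.1, 0], -0.63, 1], [[1.6, -3.5, 0], -0.71, 1], [[1.6, -3.9, 0], -0.79, 1], [[1.6, -4.4, 0], -0.87, 1], [[1.5, -4.8, 0], -0.95, 1], [[1.4, -5.2, 0], -1.03, 1], [[1.3, -5.6, 0], -1.11, 1], [[1.1, -6.0, 0], -1.19, 1], [[0.9, -6.4, 0], -1.27, 1], [[0.6, -6.7, 0], -1.35, 1], [[0.4, -7.0, 0], -1.42, 1], [[0.1, -7.3, 0], -1.5, 1], [[-0.3, -7.6, 0], -1.58, 1]]
```

View pics/e.png

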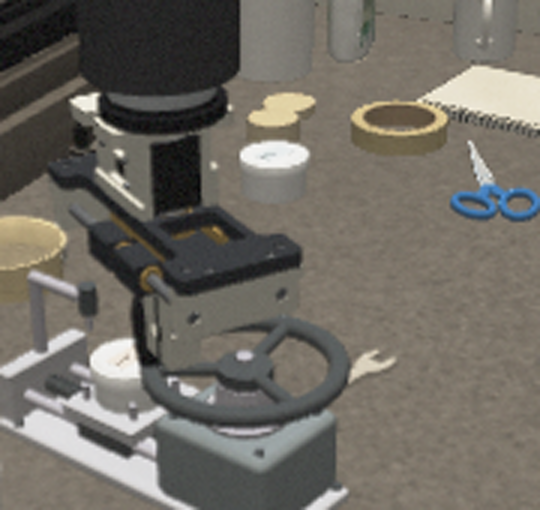

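The handle is at about (145, 335), roughly 225° round and still in contact. Next I'll push to about 330°.

Call:
apply_moves([
  [[0.3,-0.3,0],-0.08,1],
  [[0.6,-0.6,0],-0.16,1],
  [[0.8,-1.0,0],-0.24,1],
  [[1.0,-1.4,0],-0.32,1],
  [[1.2,-1.8,0],-0.4,1],
  [[1.4,-2.2,0],-0.48,1],
  [[1.5,-2.6,0],-0.56,1],
  [[1.6,-3.1,0],-0.63,1],
  [[1.6,-3.5,0],-0.71,1],
  [[1.6,-3.9,0],-0.79,1],
  [[1.6,-4.4,0],-0.87,1],
  [[1.5,-4.8,0],-0.95,1],
  [[1.4,-5.2,0],-1.03,1],
  [[1.3,-5.6,0],-1.11,1],
  [[1.1,-6.0,0],-1.19,1],
  [[0.9,-6.4,0],-1.27,1],
  [[0.6,-6.7,0],-1.35,1],
  [[0.4,-7.0,0],-1.42,1],
  [[0.1,-7.3,0],-1.5,1],
  [[-0.3,-7.6,0],-1.58,1],
])

```text
clock: 11.43
tool_pos: [0.5542, -0.0142, 0.1452]
orientation: [179.8, 0.1, 145.2]
force: [2.5, 4.7, -0.3]
opening: 0.0004
gripper_force: 2.3
```

Run:
```python
from plan import *
import pickle
ref=pickle.load(open("ref.pkl","rb"))[1]
p=ctrl.snapshot("side")
f=lambda q:cv2.resize(q["img"][180:290,260:390,::-1],None,fx=3,fy=3,interpolation=cv2.INTER_CUBIC)
cv2.imwrite("pics/f.png",np.hstack([f(ref),f(p)]))
rows(range(338,364,2))
```

```text
11.4833 [ 0.55316102 -0.014735    0.14520914] 144.87984643038536 [-0.03052296  1.97924828  0.52355108] [ 1.87387411e+01  1.40355827e+01 -2.25190668e+01 -2.79402214e-02
 -5.33097861e+01 -1.43842161e+02]
[[[-0.1, -0.2, 0], -0.05, 1], [[-0.3, -0.3, 0], -0.08, 1], [[-0.4, -0.3, 0], -0.11, 1], [[-0.6, -0.4, 0], -0.15, 1], [[-0.7, -0.5, 0], -0.18, 1], [[-0.9, -0.6, 0], -0.21, 1], [[-1.0, -0.6, 0], -0.24, 1], [[-1.2, -0.7, 0], -0.27, 1], [[-1.3, -0.7, 0], -0.3, 1], [[-1.5, -0.8, 0], -0.34, 1], [[-1.6, -0.8, 0], -0.37, 1], [[-1.8, -0.9, 0], -0.4, 1], [[-1.9, -0.9, 0], -0.43, 1]]
```

View pics/f.png

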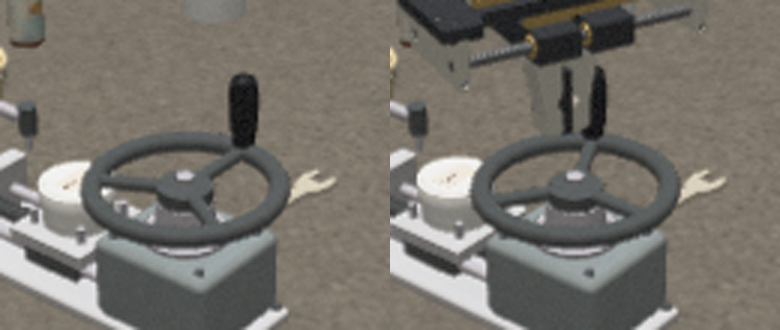

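```bash
cat > ang.py <<'E'
from plan import *
import pickle
R=pickle.load(open("ref.pkl","rb"))
def proj(p,X):
    T=np.linalg.inv(np.array(p["T"])); q=X@T[:3,:3].T+T[:3,3]; q=q*[1,-1,-1]
    K=np.array([[p["fx"],0,p["cx"]],[0,p["fy"],p["cy"]],[0,0,1]])
    return cv2.projectPoints(q,np.zeros(3),np.zeros(3),K,np.array(p["dist_coeffs"],float))[0][:,0]
def polar(p,z=.107):
    a=np.radians(np.arange(0,360,.5)); r=np.arange(.026,.052,.001)
    A,B=np.meshgrid(a,r)
    X=np.c_[H[0]+(B*np.cos(A)).ravel(),H[1]+(B*np.sin(A)).ravel(),np.full(A.size,z)]
    m=proj(p,X).astype(np.float32).reshape(*A.shape,2)
    return cv2.remap(cv2.cvtColor(p["img"],cv2.COLOR_RGB2GRAY),m[...,0],m[...,1],cv2.INTER_LINEAR).astype(float)
def spokes(p):
    v=polar(p).mean(0)
    w=np.convolve(np.r_[v[-12:],v,v[:12]],np.hanning(25)/12,'valid')
    out=[]
    for k in np.argsort(w):
        if all(abs((k/2-o+180)%360-180)>60 for o in out): out.append(k/2)
        if len(out)==3: break
    return sorted(out)
def handle(p,ref):
    # best match of the handle foot, net in both pictures
    return [ [np.round(r["at"],1) for r in ctrl.spot_point(q,"handle")[:1]] for q in (p,)]
E
python3 - <<'E'
from ang import *
p=ctrl.snapshot("side"); t=ctrl.snapshot("top")
print("ref side",spokes(R[1]),"top",spokes(R[0]))
print("now side",spokes(p),"top",spokes(t))
u=handle(p,0); print(u,onz(p,u[0][0],.113) if u[0] else 0)
X=onz(p,(260+202/3,180+135/3),.113); Y=onz(R[1],(260+243/3,180+143/3),.113)
for x in(X,Y): print(x,np.degrees(np.arctan2(x[1]-H[1],x[0]-H[0])))
E
```

```text
ref side [np.float64(20.0), np.float64(131.5), np.float64(253.0)] top [np.float64(17.5), np.float64(137.0), np.float64(256.5)]
now side [np.float64(47.0), np.float64(160.5), np.float64(280.0)] top [np.float64(115.5), np.float64(274.5), np.float64(335.0)]
[[array([327.2, 224.2])]] [ 0.54134999 -0.0417471   0.113     ]
[ 0.53958251 -0.03879186  0.113     ] -74.82406065783155
[ 0.50948422 -0.04057372  0.113     ] -102.92497870528365
```

Both methods put about 27° still to go.

Call:
apply_moves([
  [[-0.1,-0.2,0],-0.05,1],
  [[-0.3,-0.3,0],-0.08,1],
  [[-0.4,-0.3,0],-0.11,1],
  [[-0.6,-0.4,0],-0.15,1],
  [[-0.7,-0.5,0],-0.18,1],
  [[-0.9,-0.6,0],-0.21,1],
  [[-1.0,-0.6,0],-0.24,1],
  [[-1.2,-0.7,0],-0.27,1],
  [[-1.3,-0.7,0],-0.3,1],
  [[-1.3,-0.7,0],-0.3,1],
])

```text
clock: 12.47
tool_pos: [0.5409, -0.0214, 0.145]
orientation: [179.9, 0.0, 128.1]
force: [1.7, 3.7, 1.3]
opening: 0.0001
gripper_force: 1.9
```

Run:
```python
from ang import *
p=ctrl.snapshot("side")
print(spokes(p)); u=handle(p,0)[0]; v=handle(ctrl.snapshot("side"),0)[0]
for x in u+v: X=onz(p,x,.113); print(x,X,np.degrees(np.arctan2(X[1]-H[1],X[0]-H[0])))
rows(range(352,364,1))
```

```text
[np.float64(29.0), np.float64(140.5), np.float64(262.5)]
[336.8 223.1] [ 0.52552263 -0.05448642  0.113     ] -88.45492208449238
[337.5 226.5] [ 0.51800388 -0.04196419  0.113     ] -95.02840803179566
12.6667 [ 0.5408799  -0.02148674  0.14495267] 128.1150449692628 [2.80883487 5.24281017 1.55489261] [ 1.84779073e+01  1.30016873e+01 -2.39959929e+01  9.80165109e-04
 -5.29107765e+01 -1.60363429e+02]
[[[0.1, -0.0, 0], 0.02, 1], [[-0.0, -0.0, 0], 0.0, 1], [[-0.1, -0.1, 0], -0.01, 1], [[-0.2, -0.1, 0], -0.03, 1], [[-0.2, -0.1, 0], -0.04, 1], [[-0.3, -0.1, 0], -0.06, 1], [[-0.4, -0.2, 0], -0.08, 1], [[-0.5, -0.2, 0], -0.09, 1], [[-0.6, -0.2, 0], -0.11, 1], [[-0.6, -0.2, 0], -0.12, 1], [[-0.7, -0.2, 0], -0.14, 1], [[-0.8, -0.2, 0], -0.15, 1]]
```

The spokes show 9° left. I'll push about 6.5° more and measure.

Call:
apply_moves([
  [[-0.2,-0.1,0],-0.03,1],
  [[-0.4,-0.15,0],-0.06,1],
  [[-0.55,-0.2,0],-0.1,1],
  [[-0.55,-0.2,0],-0.1,1],
  [[-0.55,-0.2,0],-0.1,1],
])

```text
clock: 13.08
tool_pos: [0.5355, -0.0231, 0.145]
orientation: [179.9, 0.0, 122.3]
force: [3.1, 6.8, 2.5]
opening: 0.0006
gripper_force: 3.0
```

```bash
cat >> ang.py <<'E'
def shift(p,ref):
    a,b=polar(p),polar(ref); a=a-a.mean(1,keepdims=True); b=b-b.mean(1,keepdims=True)
    # per-spoke windows of the reference matched nearby
    res=[]
    for c in spokes(ref):
        k=int(c*2); w=np.arange(k-30,k+30); best=[]
        for d in range(-30,31): best.append(np.corrcoef(b[:,w%720].ravel(),a[:,(w+d)%720].ravel())[0,1])
        i=int(np.argmax(best)); res.append(((i-30)/2,round(best[i],2)))
    return res
E
python3 - <<'E'
from ang import *
p=ctrl.snapshot("side")
print(spokes(p),shift(p,R[1]))
o=ctrl.get_obs(); print(o["tool_pos"],o["orientation"],o["force"],o["joint_pos"][5])
E
```

```text
[np.float64(23.0), np.float64(133.5), np.float64(254.5)] [(3.5, np.float64(0.9)), (2.0, np.float64(0.94)), (2.0, np.float64(0.98))]
[ 0.5354595  -0.02310403  0.14493195] [1.79875951e+02 2.84324949e-03 1.22357702e+02] [2.26394416 6.76369219 1.45706931] -166.10070448132134
```

About 2° left. I'll make the last nudge, then back off and lift away.

Call:
apply_moves([
  [[-0.1,-0.03,0],-0.015,1],
  [[-0.18,-0.06,0],-0.03,1],
  [[-0.18,-0.06,0],-0.03,1],
  [[-0.18,-0.06,0],-0.03,1],
])

```text
clock: 13.47
tool_pos: [0.5339, -0.0235, 0.145]
orientation: [179.8, -0.0, 120.6]
force: [2.3, 7.6, 1.5]
opening: 0.0007
gripper_force: 3.4
```

Run:
```python
from ang import *
p=ctrl.snapshot("side")
print(spokes(p),shift(p,R[1]))
```

```text
[np.float64(21.0), np.float64(131.0), np.float64(253.0)] [(0.5, np.float64(0.89)), (-0.5, np.float64(0.98)), (0.0, np.float64(0.99))]
```

Call:
apply_moves([
  [[0.5,0.3,0],0,1],
  [[1.4,0.9,0],0,1],
  [[2,1.3,0],0,1],
  [[2,1.3,2],0,1],
  [[2,1.3,5],0,1],
  [[2,1.3,8],0,1],
  [[2,1.3,11],0,1],
  [[2,-1,12],0,1],
  [[2,-5,12],0,1],
  [[2,-9,12],0,1],
  [[2,-13,12],0,1],
  [[2,-17,12],0,1],
  [[2,-21,12],0,1],
  [[2,-25,12],0,1],
  [[0,-29,12],0,1],
  [[-2,-33,12],0,1],
  [[-4,-37,12],0,1],
  [[-4,-37,12],0,1],
  [[-4,-37,12],0,1],
])

```text
clock: 15.1
tool_pos: [0.491, -0.3973, 0.2636]
orientation: [-179.9, -0.1, 120.3]
force: [0.5, 0.2, 0.2]
opening: 0.0007
gripper_force: 0.0
```

Run:
```python
from ang import *
p=ctrl.snapshot("side"); t=ctrl.snapshot("top")
for q,r in((p,R[1]),(t,R[0])):
    print(spokes(q),shift(q,r))
f=lambda q,c,r:cv2.resize(q["img"][r-50:r+50,c-65:c+65,::-1],None,fx=3,fy=3,interpolation=cv2.INTER_CUBIC)
cv2.imwrite("pics/g.png",np.vstack([np.hstack([f(R[1],325,235),f(p,325,235)]),np.hstack([f(R[0],340,250),f(t,340,250)])])[:600])
# handle centroid: template match
for n,q,r,(x,y,w,h) in(("side",p,R[1],(334,202,15,28)),("top",t,R[0],(357,250,18,20))):
    g=r["img"][y:y+h,x:x+w]; s=q["img"][y-8:y+h+8,x-8:x+w+8]
    m=cv2.matchTemplate(cv2.resize(s,None,fx=4,fy=4),cv2.resize(g,None,fx=4,fy=4),cv2.TM_CCOEFF_NORMED)
    _,v,_,l=cv2.minMaxLoc(m); print(n,v,np.array(l)/4-8)
```

```text
[np.float64(21.0), np.float64(131.0), np.float64(253.0)] [(0.5, np.float64(0.9)), (0.0, np.float64(0.98)), (0.0, np.float64(0.99))]
[np.float64(17.0), np.float64(135.0), np.float64(256.5)] [(-0.5, np.float64(0.99)), (-0.5, np.float64(0.99)), (-0.5, np.float64(0.99))]
side 0.992516040802002 [0.25 0.  ]
top 0.9937511086463928 [0.   0.25]
```

View pics/g.png

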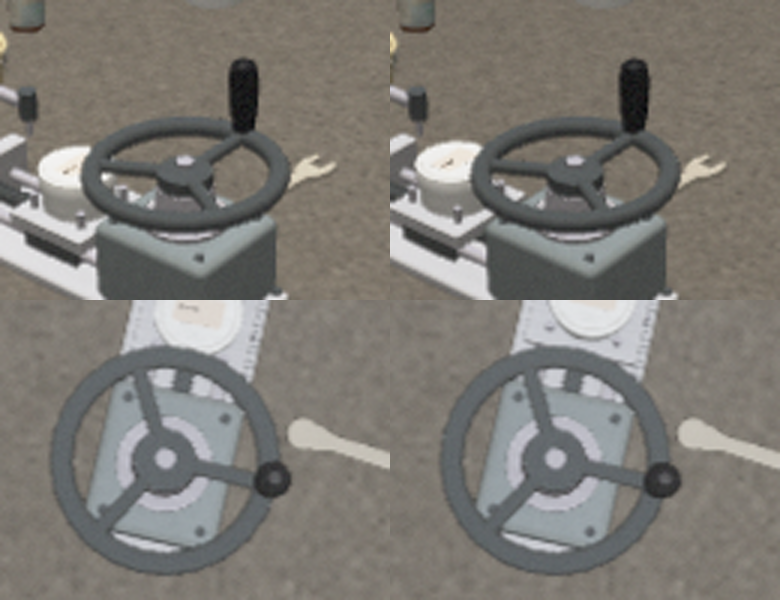

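The before and after pictures match: the handle is at the same place to within about 0.5°, the carriage has moved forward, and the spanner hasn't moved.

```bash
python3 -c "
from plant import ctrl
print(ctrl.close_job())"
```

```text
the job is handed in; nothing more can be done
None
```

I pushed the wheel clockwise through one full turn and handed the job in; the handle is within about 0.5° of where it started, the carriage has moved forward, and I pushed with the fingers shut (no grip), well above the vial, tin and spanner (only the spanner rechecked in the last picture).

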